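# Prime the wardrobe scent atomiser with the tamper

## Robot

A 6-joint arm with a two-finger parallel gripper is mounted at the origin on the work surface. World frame = base frame: x ahead of the robot, y to its left, z up, the work surface at z = 0. Lengths are in m, angles in degrees, forces in N, time in s.
With the tool pointing down it reaches from about 0.35 to 0.925 m from the base axis. Payload 6.4 kg.
Tool frame: the origin (TCP) lies midway between the tips of the shut fingers; the grasp point (between the pads) lies ctrl.grip_depth behind it (ctrl.grip_depth is the distance from the TCP to the grasp point, in m); z points along the fingers, y is the line along which they close (so a half turn about z gives the same grasp; the last joint's range is limited). The gripper opens to 94 mm and grips with 3 to 60 N. Pads are 16 mm wide; open, the fingers measure 119 mm over their backs; the gripper's body (75 mm by 177 mm) begins 78 mm behind the grasp point.
Start: joints at [-79.36, 14.043, 89.255, -0, 76.702, -9.975], TCP at [0.229, -0.608, 0.205] pointing down, gripper open.
Joint ranges: [-179.41, 179.41], [-58.25, 129.5], [7.25, 145.43], [-54.29, 234.29], [11.92, 165.04], [-157.13, 157.13]. Speed limits (degrees/s): [147.25, 147.25, 180, 180, 180, 180].

## Interface

Orientations are given as a 3x3 rotation matrix whose columns are the frame's x, y, z axes.
In Python, from workcell import ctrl gives the robot as it stands. The module is installed in compiled form; this text tells all that it offers.
- The arm moves only by the tool drive_tool, never from a script. Its argument "motion" is a list of rows, each an object with "linear": the shift along the tool's x, y, z in m, a list of three; "dr": the turn, a rotation vector about the tool's x, y, z in degrees, a list of three; "hand": the closure, from 0 (fully open) to 1 (shut). In form: [{"linear": [x, y, z], "dr": [rx, ry, rz], "hand": hand}, ...]. A call has 1 to 20 rows; each row shifts and turns the commanded pose from where the row before left it, along the tool's axes as they then stand; what a row does not reach is not made up. A row lasts 1/8 s, in which the tool goes at most 62.5 mm and 10.7 degrees, less where a joint would pass 70% of its speed; a pose out of reach is approached as far as the arm can. A call is refused whole if a number of a shift passes 0.0625 or a number of a turn 10.7, either way. A call with a gripper value outside its range is refused whole. The fingers move at their own pace and stop on an object; "newtons" is the grip in N (left out, the last holds). Time passes only in rows, so rows that do not move let the fingers close. It gives the time, the measured TCP pose, the force, the opening and the grip force at its end, in the units of the state.
- ctrl.get_obs(): the state, without advancing time (a new reading comes with each control period).
- ctrl.grab_frame(name): name is "scene" or "top" or "wrist"; returns the picture (400x640x3 uint8, red, green, blue); there is no depth.
- ctrl.camera_params(name): a dict with "camera_matrix" (3x3 intrinsics, pixels), "R" (3x3) and "t" (3): a world point X has camera coordinates R X + t; the wrist camera has in their place "tool_from_camera" (4x4, takes a point from camera to tool coordinates, whose origin is the TCP and whose axes are the flange's). Camera axes: x right, y down, z forward; pixel columns grow to the right and rows downward; lengths in m; the calibration is good to about 2 mm. A picture is of the moment at which its call begins: read the wrist's pose just before it. camera_params takes no time and is no camera call.
- ctrl.sign_off(): hands the job in; it is judged then, once.
Trained networks look in the newest picture that a camera, given by its name, has taken for a name from the list of things; names that differ only in an ending like _2 or _b are one class to them, and where a whole thing is asked for, a point or a joint stands for the part that bears it (a point fixed in the world has none). Each returns a list of dicts, best first, with "conf" (0 to 1); they miss things now and then, are a little off and sometimes report something else, mostly with a low value. They report only what shows in the picture. A call takes as long as a camera call.
- ctrl.recognise(camera, label): "point" ([row, column] as shares, 0 to 1, of the picture: columns of its width, rows of its height, amid what is visible of it).
The state is a dict: "t": time; "joint_pos": joint angles; "joint_vel": joint speeds; "tau": joint torques, N m; "eef_pos": TCP position; "tool_rot": TCP orientation; "ft_force": force on the tool from outside, world axes, zero at the start; "wrist_torque": the same for the moment, N m; "gripper_width": finger opening in m; "grasp_force": force on a finger pad.
Only numpy, scipy, OpenCV 4.12 (cv2) and the standard library are available. Lean on these libraries where they do the work, as an engineer would, in place of code of your own. Each camera call takes 0.05 s, during which the arm holds its last target. There are 200 camera calls.

## Task

Prime the scent atomiser on the wardrobe shelf: take the black-handled aluminium tamper off the blue ceramic coaster and with its flat foot press the blue sprung plate inside the open glass jar squarely down until it bottoms out level, and hold it there for a second. Then let the plate spring back up and set the tamper gently down, standing upright in the middle of the coaster.

Things in the scene. Friction and masses are not known exactly. Their poses are not given: they have to be found in the camera images.
- tamper: Loose 0.25 kg tamper standing upright on the coaster: flat round aluminium foot 50 mm across, 14 mm thick; neck 18 mm across; round black handle 26 mm across, from 50 to 115 mm above the underside. Origin: centre of the foot's flat underside; z up along the handle. Round, so yaw is free; gripped about 85 mm above the underside, the fingers stay clear of the jar.
- coaster: Round blue glazed ceramic coaster, 100 mm across and 8 mm thick, which does not slide on the shelf. Origin: centre of its underside, on the shelf; its top is 8 mm above that, z up.
- plate_top (a point): Centre of the top face of the round blue sprung plate (66 mm across) in the atomiser's open glass jar, which is fixed to the shelf; z: plate normal, up when level. At rest 80 mm above the shelf, 20 mm below the jar's rim. Mouth 72 mm wide inside; steel collar 86 mm outside. A low white nozzle juts 85 mm from the axis. Pressed aslant, the plate rocks up to 11 degrees.
- press_plate (a joint): How far the sprung plate is pushed straight down, in m: 0 at rest (up), 0.020 bottomed out on a solid stop. The spring pushes back with about 2 N at first and 9 N at the bottom, and lifts the plate again when it is let go.

How it is judged (in metres and radians):
On the way:
1. the tamper's flat foot presses the sprung plate down to its stop (within 3 mm), centred within 12 mm, tamper and plate level within 10 degrees, for half a second (value of joint press_plate above 0.017 m and horizontal distance between tamper and plate_top below 0.012 m and z of tamper in the frame of plate_top below 0.005 m and angle between each of tamper, plate_top's own z axis and vertical below 0.175 rad), for 0.5 s.
At the end, for the whole second after the job is handed in: The tamper stands upright (within about 6 degrees), released and at rest on the coaster's top, its centre within 22 mm of the coaster's centre, and the plate has sprung back up to within 4 mm of its rest position (horizontal distance between tamper and coaster below 0.022 m and z of tamper in the frame of coaster between 0.004 and 0.012 m and angle between tamper's own z axis and vertical below 0.1 rad and linear speed of tamper below 0.03 m/s and value of joint press_plate below 0.004 m); the robot touches nothing.
It fails at once if the tamper is dropped or slammed onto the coaster (over 0.6 m/s within 30 mm of it) (linear speed of tamper above 0.6 m/s and horizontal distance between tamper and coaster below 0.05 m and z of tamper in the frame of coaster below 0.038 m).
It also fails if it takes over 54 s, if anything falls off the work surface, if the arm or the gripper's body presses on something with over 40 N, if the wrist force passes 120 N, or if a joint passes its speed limit or range.

## Working session

There is one attempt and no reset: what is moved stays moved. The work goes in short steps, Python scripts to look and compute and a tool call to move; the robot and the scene stay as the last step left them, time stands still between calls to the robot, and variables do not carry over. Pictures are saved under pics/ and viewed, at most 10 in all, crops included, and the job is handed in when it is done.

Besides the shell and the picture viewer there is one more tool, called after "Request:" as name(argument=value, ...), one argument or row to a line, values as JSON. drive_tool: Moves the arm, as the interface text tells. Its arguments: {"type":"object","properties":{"motion":{"type":"array"},"newtons":{"type":"number"}},"required":["motion"]}

```bash
mkdir -p pics
cat > h.py <<'E'
import numpy as np, cv2
from workcell import ctrl
def ray(cam,uv):
    p=ctrl.camera_params(cam);K=np.array(p["camera_matrix"])
    d=np.linalg.inv(K)@[uv[0],uv[1],1]
    if cam=="wrist":
        o=ctrl.get_obs();T=np.array(p["tool_from_camera"]);R=np.array(o["tool_rot"])
        return R@T[:3,3]+np.array(o["eef_pos"]),R@T[:3,:3]@d
    R=np.array(p["R"]);return -R.T@np.array(p["t"]),R.T@d
def onz(cam,uv,z):
    c,d=ray(cam,uv);return c+d*(z-c[2])/d[2]
def proj(cam,X):
    p=ctrl.camera_params(cam);K=np.array(p["camera_matrix"])
    q=K@(np.array(p["R"])@np.array(X)+np.array(p["t"]));return q[:2]/q[2]
E
python3 - <<'E'
from h import *
o=ctrl.get_obs();print({k:np.round(v,3) for k,v in o.items()},ctrl.grip_depth)
for c in ["scene","top"]:
    im=ctrl.grab_frame(c);cv2.imwrite(f"pics/{c}0.png",im[...,::-1])
    print(c,ray(c,(320,200)),ctrl.camera_params(c)["camera_matrix"][0])
    for l in ["tamper","coaster","plate_top"]:
        for r in ctrl.recognise(c,l)[:2]:
            print(l,r["conf"],np.round([r["point"][1]*640,r["point"][0]*400],1))
E
```

```text
{'t': np.float64(0.0), 'joint_pos': array([-79.36 ,  14.084,  89.323,   0.   ,  76.701,  -9.976]), 'joint_vel': array([ 0.04 ,  0.057,  0.003, -0.013,  0.014, -0.005]), 'tau': array([ 0.0000e+00, -4.1584e+01, -3.1460e+01,  6.8000e-02,  3.3000e-02,
       -0.0000e+00]), 'eef_pos': array([ 0.229, -0.608,  0.204]), 'tool_rot': array([[ 0.936,  0.352, -0.   ],
       [ 0.352, -0.936,  0.002],
       [ 0.   , -0.002, -1.   ]]), 'ft_force': array([-0.002,  0.123,  0.835]), 'wrist_torque': array([0.005, 0.021, 0.012]), 'grasp_force': np.float64(0.0), 'gripper_width': np.float64(0.094)} 0.0188
scene (array([ 0.94382684, -0.28810204,  0.49753448]), array([-0.58737147,  0.44673578, -0.67506132])) [442.80961725   0.         326.62158403]
tamper 0.83 [377.1 177.1]
coaster 0.81 [382.4 206.7]
plate_top 0.92 [200.4 202. ]
top (array([ 0.50445616, -0.00170052,  0.73005935]), array([ 0.08606259, -0.02244473, -0.99683079])) [442.51676576   0.         303.0322097 ]
tamper 0.72 [410.5 248.3]
tamper 0.61 [239.4 204.4]
coaster 0.69 [250.8 191.6]
plate_top 0.58 [412.  246.8]
```

View pics/top0.png

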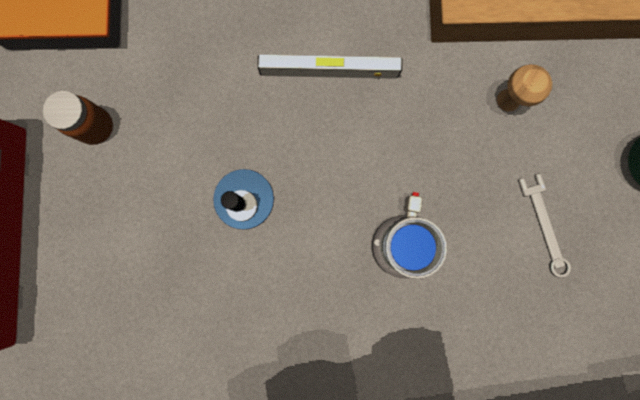

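View pics/scene0.png

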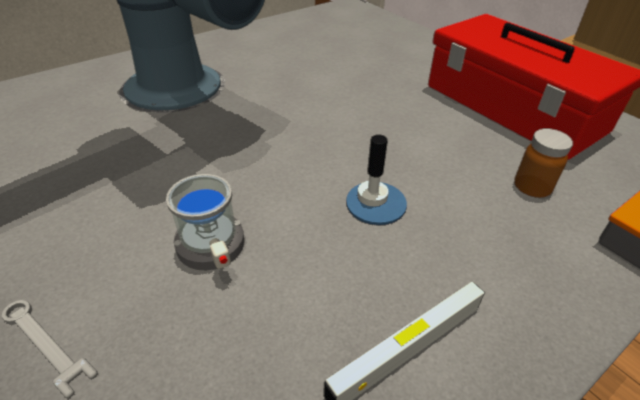

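The top view shows the coaster at about (243,199), the tamper's foot at (241,206) with its black handle top at (230,200), and the jar's plate at (413,247). The nozzle points up in the picture, towards (414,203). The scene view agrees, with the coaster at (377,203) and the plate at (201,202).

```bash
cat > seg.py <<'E'
from h import *
def blob(cam,im,c,r,cond):
    hsv=cv2.cvtColor(im,cv2.COLOR_RGB2HSV)
    m=np.zeros(im.shape[:2],np.uint8);cv2.circle(m,c,r,255,-1)
    m&=(cond(hsv).astype(np.uint8)*255)
    n,l,s,_=cv2.connectedComponentsWithStats(m)
    k=1+np.argmax(s[1:,4]);pts=cv2.findNonZero((l==k).astype(np.uint8))
    return cv2.convexHull(pts)
def centre(cam,h,z):
    q=np.array([onz(cam,p[0],z)[:2] for p in h],np.float32)
    (x,y),r=cv2.minEnclosingCircle(q);e=cv2.fitEllipse(q.reshape(-1,1,2)*1000)
    return np.round([x,y,r],4),np.round(np.array(e[0])/1000,4),np.round(e[1],1)
blue=lambda h:(h[...,0]>95)&(h[...,0]<130)&(h[...,1]>110)
dark=lambda h:h[...,2]<50
white=lambda h:(h[...,2]>150)&(h[...,1]<70)
if __name__=="__main__":
    t=ctrl.grab_frame("top");s=ctrl.grab_frame("scene")
    print("coaster",centre("top",blob("top",t,(243,199),38,blue),.008),centre("scene",blob("scene",s,(377,203),36,blue),.008))
    print("plate",centre("top",blob("top",t,(413,247),30,blue),.08),centre("scene",blob("scene",s,(201,202),35,blue),.08))
    h=blob("top",t,(233,200),16,dark);print("handle hull",h[:,0].min(0),h[:,0].max(0))
    print("foot",centre("top",blob("top",t,(243,205),20,white),.022),centre("scene",blob("scene",s,(372,193),17,white),.022))
    print("handle top", onz("top",(230.5,200),.123), "scene",onz("scene",(378,140),.123))
E
python3 seg.py
python3 - <<'E'
import cv2,numpy as np
a=cv2.imread('pics/top0.png')[150:290,190:460];b=cv2.imread('pics/scene0.png')[120:290,150:420]
cv2.imwrite('pics/c.png',cv2.resize(np.vstack([a[:, :270],b[:, :270]]),None,fx=1.9,fy=1.9,interpolation=2))
E
```

```text
coaster (array([0.5713, 0.1074, 0.0482]), array([0.5711, 0.1079]), array([94.5, 95.6])) (array([0.5756, 0.1069, 0.0492]), array([0.5756, 0.1069]), array([94.9, 98.6]))
plate (array([ 0.4903, -0.1501,  0.0333]), array([ 0.4901, -0.1503]), array([65. , 66.2])) (array([ 0.4886, -0.1478,  0.0319]), array([ 0.4837, -0.1463]), array([46.8, 62.6]))
handle hull [221 192] [244 210]
foot (array([0.5592, 0.1107, 0.0256]), array([0.5592, 0.1105]), array([48.9, 50.4])) (array([0.5588, 0.1146, 0.0282]), array([0.5588, 0.1128]), array([50. , 54.6]))
handle top [0.55868765 0.10815263 0.123     ] scene [0.56316413 0.10770165 0.123     ]
```

View pics/c.png

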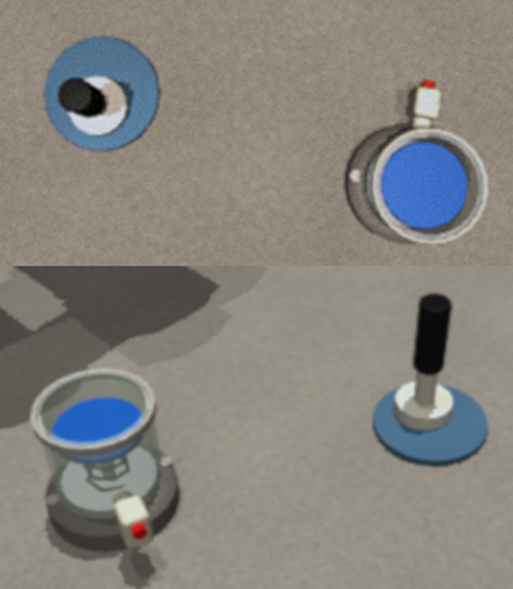

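The enlarged view confirms the tamper is upright, about 12 mm off the coaster's centre, and that the blue plate is clear inside the rim. First I'll move to above the tamper.

Request:
drive_tool(
  motion=[
    {"linear":[0.028,-0.028,0],"dr":[0,0,0],"hand":0},
    {"linear":[0.028,-0.028,0],"dr":[0,0,0],"hand":0},
    {"linear":[0.028,-0.028,0],"dr":[0,0,0],"hand":0},
    {"linear":[0.028,-0.028,0],"dr":[0,0,0],"hand":0},
    {"linear":[0.028,-0.028,0],"dr":[0,0,0],"hand":0},
    {"linear":[0.028,-0.028,0],"dr":[0,0,0],"hand":0},
    {"linear":[0.028,-0.028,0],"dr":[0,0,0],"hand":0},
    {"linear":[0.028,-0.028,0],"dr":[0,0,0],"hand":0},
    {"linear":[0.028,-0.028,0],"dr":[0,0,0],"hand":0},
    {"linear":[0.028,-0.028,0],"dr":[0,0,0],"hand":0},
    {"linear":[0.028,-0.028,0],"dr":[0,0,0],"hand":0},
    {"linear":[0.028,-0.028,0],"dr":[0,0,0],"hand":0},
    {"linear":[0.028,-0.028,0],"dr":[0,0,0],"hand":0},
    {"linear":[0.028,-0.028,0],"dr":[0,0,0],"hand":0},
    {"linear":[0.028,-0.028,0],"dr":[0,0,0],"hand":0},
    {"linear":[0.028,-0.028,0],"dr":[0,0,0],"hand":0},
    {"linear":[0.028,-0.028,0],"dr":[0,0,0],"hand":0},
    {"linear":[0.028,-0.028,0],"dr":[0,0,0],"hand":0},
    {"linear":[0.028,-0.028,0],"dr":[0,0,0],"hand":0},
    {"linear":[0.028,-0.028,0],"dr":[0,0,0],"hand":0},
  ],
)

```text
t: 3.0
eef_pos: [0.5563, 0.1142, 0.2056]
tool_rot: [[0.936, 0.352, 0.0], [0.352, -0.936, -0.0], [0.0, 0.0, -1.0]]
ft_force: [-0.3, -1.4, 0.8]
gripper_width: 0.0938
grasp_force: 0.0
```

```bash
cat > go.py <<'E'
from h import *
import sys
X=np.array(list(map(float,sys.argv[1:4])));o=ctrl.get_obs();R=np.array(o["tool_rot"])
print("t",o["t"],"eef",np.round(o["eef_pos"],4),"z axis",np.round(R[:,2],4),"F",np.round(o["ft_force"],2),"grip",o["gripper_width"],o["grasp_force"])
print("tool delta",np.round(R.T@(X-np.array(o["eef_pos"])),4))
E
python3 - <<'E'
from h import *
im=ctrl.grab_frame("wrist");cv2.imwrite("pics/w1.png",im[...,::-1])
for l in ["tamper","coaster"]:
    for r in ctrl.recognise("wrist",l)[:1]:
        uv=r["point"][1]*640,r["point"][0]*400;print(l,r["conf"],uv,onz("wrist",uv,.008 if l=="coaster" else .07))
E
python3 go.py .5595 .110 .0742
```

```text
tamper 0.57 (323.072, 181.6) [0.56446573 0.11434514 0.07      ]
coaster 0.57 (334.20799999999997, 151.2) [0.58653608 0.1075429  0.008     ]
t 3.15 eef [0.556  0.114  0.2054] z axis [-2.e-04 -2.e-04 -1.e+00] F [ 0.08 -0.12  0.68] grip 0.09410192516534313 0.0
tool delta [0.0019 0.005  0.1312]
```

View pics/w1.png

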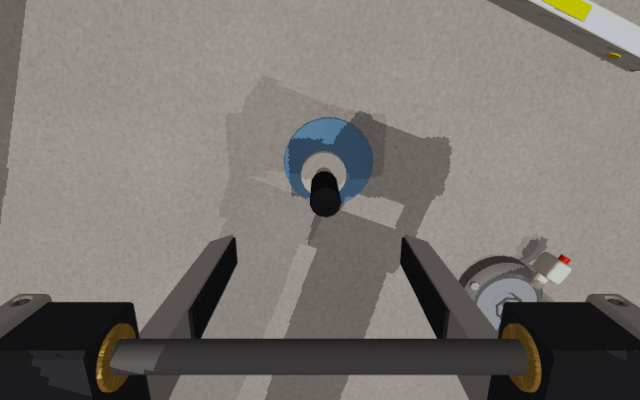

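The wrist picture shows the handle top at (325,202), the foot at (324,174) and the coaster centre at (329,160). The handle lies between the open fingers. I'll turn these pixels into positions.

Run:
```python
from h import *
for n,uv,z in [("top",(325,202),.123),("foot",(324,174),.022),("coaster",(328.5,160.5),.008)]: print(n,onz("wrist",uv,z).round(4))
```

```text
top [0.5607 0.1106 0.123 ]
foot [0.5614 0.1102 0.022 ]
coaster [0.5747 0.1097 0.008 ]
```

Request:
drive_tool(
  motion=[
    {"linear":[0.0025,0.005,0.011],"dr":[0,0,0],"hand":0},
    {"linear":[0,0,0.02],"dr":[0,0,0],"hand":0},
    {"linear":[0,0,0.02],"dr":[0,0,0],"hand":0},
    {"linear":[0,0,0.02],"dr":[0,0,0],"hand":0},
    {"linear":[0,0,0.02],"dr":[0,0,0],"hand":0},
    {"linear":[0,0,0.02],"dr":[0,0,0],"hand":0},
    {"linear":[0,0,0.02],"dr":[0,0,0],"hand":0.3},
    {"linear":[0,0,0],"dr":[0,0,0],"hand":0.6},
    {"linear":[0,0,0],"dr":[0,0,0],"hand":0.7},
    {"linear":[0,0,0],"dr":[0,0,0],"hand":0.9},
    {"linear":[0,0,0],"dr":[0,0,0],"hand":1},
    {"linear":[0,0,0],"dr":[0,0,0],"hand":1},
    {"linear":[0,0,0],"dr":[0,0,0],"hand":1},
    {"linear":[0,0,0],"dr":[0,0,0],"hand":1},
  ],
  newtons=40,
)

```text
t: 4.9
eef_pos: [0.5599, 0.1092, 0.0745]
tool_rot: [[0.936, 0.352, 0.0], [0.352, -0.936, 0.0], [0.0, -0.0, -1.0]]
ft_force: [-1.4, -0.0, 1.2]
gripper_width: 0.0254
grasp_force: 40.0
```

```bash
python3 seg.py; python3 go.py .4895 -.150 .22
```

```text
coaster (array([0.5453, 0.0796, 0.0273]), array([0.5468, 0.0793]), array([19. , 53.8])) (array([0.5763, 0.1071, 0.0492]), array([0.5756, 0.1069]), array([95. , 98.3]))
plate (array([ 0.4902, -0.1503,  0.0333]), array([ 0.4902, -0.1503]), array([65., 66.])) (array([ 0.4877, -0.1474,  0.0318]), array([ 0.4838, -0.1461]), array([46.6, 62.5]))
handle hull [233 185] [249 216]
t 5.0 eef [0.5599 0.1092 0.0745] z axis [ 0.e+00  1.e-04 -1.e+00] F [-0.03  0.94  1.24] grip 0.02548112965821252 39.989190101623535
tool delta [-0.1572  0.2178 -0.1455]Traceback (most recent call last):
  File "seg.py", line 21, in <module>
    print("foot",centre("top",blob("top",t,(243,205),20,white),.022),centre("scene",blob("scene",s,(372,193),17,white),.022))
                 ~~~~~~^^^^^^^^^^^^^^^^^^^^^^^^^^^^^^^^^^^^^^^^^^^^^
  File "seg.py", line 11, in centre
    (x,y),r=cv2.minEnclosingCircle(q);e=cv2.fitEllipse(q.reshape(-1,1,2)*1000)
                                        ~~~~~~~~~~~~~~^^^^^^^^^^^^^^^^^^^^^^^^
cv2.error: OpenCV(4.12.0) /io/opencv/modules/imgproc/src/shapedescr.cpp:361: error: (-201:Incorrect size of input array) There should be at least 5 points to fit the ellipse in function 'fitEllipseNoDirect'
```

Request:
drive_tool(
  motion=[
    {"linear":[0,0,-0.01],"dr":[0,0,0],"hand":1},
    {"linear":[0,0,-0.02],"dr":[0,0,0],"hand":1},
    {"linear":[0,0,-0.03],"dr":[0,0,0],"hand":1},
    {"linear":[0,0,-0.03],"dr":[0,0,0],"hand":1},
    {"linear":[0,0,-0.03],"dr":[0,0,0],"hand":1},
    {"linear":[0,0,-0.02],"dr":[0,0,0],"hand":1},
    {"linear":[-0.0065,0.009,0],"dr":[0,0,0],"hand":1},
    {"linear":[-0.015,0.021,0],"dr":[0,0,0],"hand":1},
    {"linear":[-0.015,0.021,0],"dr":[0,0,0],"hand":1},
    {"linear":[-0.015,0.021,0],"dr":[0,0,0],"hand":1},
    {"linear":[-0.015,0.021,0],"dr":[0,0,0],"hand":1},
    {"linear":[-0.015,0.021,0],"dr":[0,0,0],"hand":1},
    {"linear":[-0.015,0.021,0],"dr":[0,0,0],"hand":1},
    {"linear":[-0.015,0.021,0],"dr":[0,0,0],"hand":1},
    {"linear":[-0.015,0.021,0],"dr":[0,0,0],"hand":1},
    {"linear":[-0.015,0.021,0],"dr":[0,0,0],"hand":1},
    {"linear":[-0.0155,0.02,0],"dr":[0,0,0],"hand":1},
    {"linear":[0,0,0],"dr":[0,0,0],"hand":1},
    {"linear":[0,0,0],"dr":[0,0,0],"hand":1},
    {"linear":[0,0,0],"dr":[0,0,0],"hand":1},
  ],
)

```text
t: 7.5
eef_pos: [0.4896, -0.1495, 0.2141]
tool_rot: [[0.936, 0.353, -0.001], [0.353, -0.936, 0.001], [-0.0, -0.001, -1.0]]
ft_force: [-0.5, -0.7, -2.3]
gripper_width: 0.025
grasp_force: 40.0
```

```bash
python3 go.py .490 -.150 .1265
python3 - <<'E'
from h import *
a=ctrl.grab_frame("scene")[60:280,60:360];b=ctrl.grab_frame("wrist")[80:300,170:470]
cv2.imwrite("pics/p1.png",cv2.resize(np.hstack([a,b])[...,::-1],None,fx=1.33,fy=1.33,interpolation=2))
E
```

```text
t 7.5 eef [ 0.4896 -0.1495  0.2141] z axis [-6.e-04  5.e-04 -1.e+00] F [-0.51 -0.74 -2.31] grip 0.02501485749823172 39.98652398586273
tool delta [0.0002 0.0007 0.0876]
```

View pics/p1.png

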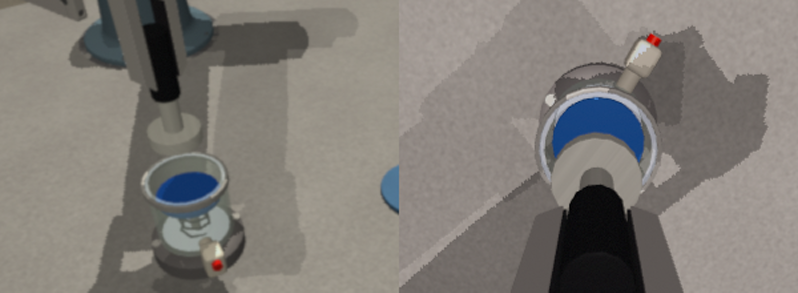

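The tamper hangs over the jar with the foot at about (191,158) in the scene and (319,208) in the wrist view. I'll check its tilt against projections.

Run:
```python
from h import *
o=ctrl.get_obs();e=np.array(o["eef_pos"]);R=np.array(o["tool_rot"])
zu=e[2]-.0665
print("expect foot bottom/top, neck top",[proj("scene",[e[0],e[1],zu+h]).round(1) for h in (0,.014,.05)])
c=ctrl.camera_params("wrist");T=np.linalg.inv(np.array(c["tool_from_camera"]));K=np.array(c["camera_matrix"])
def pw(X):
    q=T[:3,:3]@(R.T@(np.array(X)-e))+T[:3,3];q=K@q;return q[:2]/q[2]
print("wrist",[pw([e[0],e[1],zu+h]).round(1) for h in (0,.014,.05)])
print("plate wrist expect",pw([.49,-.15,.08]).round(1),"rim centre",pw([.49,-.15,.1]).round(1))
s=ctrl.grab_frame("wrist");hsv=cv2.cvtColor(s,cv2.COLOR_RGB2HSV)
m=((hsv[...,0]>100)&(hsv[...,0]<125)&(hsv[...,1]>150)).astype(np.uint8);p=np.argwhere(m[80:240,230:420])+[80,230];print("blue px rows/cols",p.min(0),p.max(0))
ring=[[.49+r*np.cos(a),-.15+r*np.sin(a),z] for r,z in((.025,zu+.014),) for a in np.linspace(0,6.28,40)]
ring2=[[.49+.033*np.cos(a),-.15+.033*np.sin(a),.08] for a in np.linspace(0,6.28,40)]
im=s[...,::-1].copy()
cv2.polylines(im,[np.array([pw(x) for x in ring]).astype(np.int32)],True,(0,255,0));cv2.polylines(im,[np.array([pw(x) for x in ring2]).astype(np.int32)],True,(0,255,255))
b=ctrl.grab_frame("scene")[...,::-1].copy()
cv2.polylines(b,[np.array([proj("scene",x) for x in ring]).astype(np.int32)],True,(0,255,0));cv2.polylines(b,[np.array([proj("scene",x) for x in ring2]).astype(np.int32)],True,(0,255,255))
for x in [[e[0],e[1],zu],[e[0],e[1],zu+.115]]: cv2.circle(b,tuple(int(v) for v in proj("scene",x)),1,(0,0,255),-1)
cv2.imwrite("pics/p2.png",cv2.resize(np.hstack([b[60:260,100:300],im[100:300,220:420]]),None,fx=2,fy=2,interpolation=2))
```

```text
expect foot bottom/top, neck top [array([190.9, 164.9]), array([188.8, 156. ]), array([183.1, 131.7])]
wrist [array([319. , 212.2]), array([319. , 218.5]), array([319. , 238.3])]
plate wrist expect [319.5 189. ] rim centre [319.5 194.8]
blue px rows/cols [153 285] [201 353]
```

View pics/p2.png

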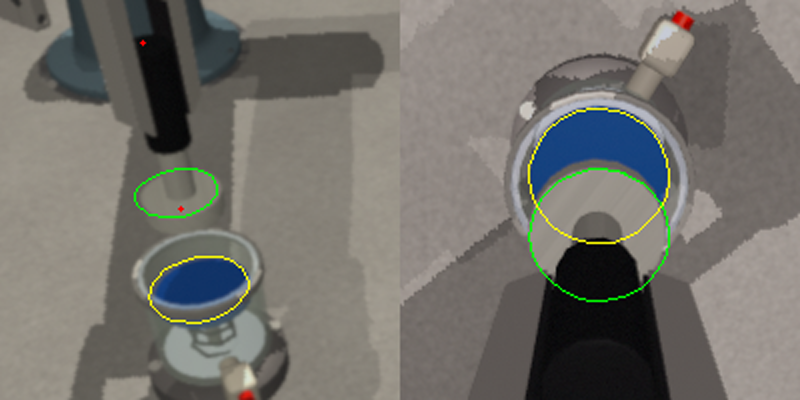

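The plate overlay fits. The foot sits 2–3 mm ahead along tool x, so I'll correct part of that, then descend to just above the plate and press slowly.

Request:
drive_tool(
  motion=[
    {"linear":[-0.0015,0.0007,0.01],"dr":[0,0,0],"hand":1},
    {"linear":[0,0,0.015],"dr":[0,0,0],"hand":1},
    {"linear":[0,0,0.015],"dr":[0,0,0],"hand":1},
    {"linear":[0,0,0.012],"dr":[0,0,0],"hand":1},
    {"linear":[0,0,0.008],"dr":[0,0,0],"hand":1},
    {"linear":[0,0,0.004],"dr":[0,0,0],"hand":1},
    {"linear":[0,0,0.004],"dr":[0,0,0],"hand":1},
    {"linear":[0,0,0.004],"dr":[0,0,0],"hand":1},
    {"linear":[0,0,0.004],"dr":[0,0,0],"hand":1},
    {"linear":[0,0,0.003],"dr":[0,0,0],"hand":1},
    {"linear":[0,0,0.003],"dr":[0,0,0],"hand":1},
    {"linear":[0,0,0.002],"dr":[0,0,0],"hand":1},
    {"linear":[0,0,0],"dr":[0,0,0],"hand":1},
    {"linear":[0,0,0],"dr":[0,0,0],"hand":1},
  ],
  newtons=55,
)

```text
t: 9.45
eef_pos: [0.4889, -0.1516, 0.1308]
tool_rot: [[0.936, 0.352, 0.001], [0.352, -0.936, -0.0], [0.001, 0.001, -1.0]]
ft_force: [-0.7, -0.3, 4.3]
gripper_width: 0.0252
grasp_force: 55.0
```

```bash
python3 go.py .4895 -.150 .1265
```

```text
t 9.45 eef [ 0.4889 -0.1516  0.1308] z axis [ 8.e-04 -5.e-04 -1.e+00] F [-0.71 -0.3   4.28] grip 0.025191830179514357 54.99107301235199
tool delta [ 0.0011 -0.0013  0.0043]
```

Request:
drive_tool(
  motion=[
    {"linear":[0,0,0.002],"dr":[0,0,0],"hand":1},
    {"linear":[0,0,0.002],"dr":[0,0,0],"hand":1},
    {"linear":[0,0,0.001],"dr":[0,0,0],"hand":1},
    {"linear":[0,0,0.001],"dr":[0,0,0],"hand":1},
    {"linear":[0,0,0],"dr":[0,0,0],"hand":1},
    {"linear":[0,0,0],"dr":[0,0,0],"hand":1},
  ],
)

```text
t: 10.2
eef_pos: [0.4892, -0.1517, 0.1262]
tool_rot: [[0.936, 0.352, 0.001], [0.352, -0.936, -0.001], [0.001, 0.001, -1.0]]
ft_force: [-3.3, 2.9, 13.0]
gripper_width: 0.0254
grasp_force: 55.0
```

```bash
python3 go.py .4895 -.150 .1265
python3 - <<'E'
from h import *
a=ctrl.grab_frame("scene")[100:280,120:300];b=ctrl.grab_frame("wrist")[100:280,230:410]
cv2.imwrite("pics/p3.png",cv2.resize(np.hstack([a,b])[...,::-1],None,fx=2.2,fy=2.2,interpolation=2))
E
```

```text
t 10.2 eef [ 0.4892 -0.1517  0.1262] z axis [ 9.e-04 -5.e-04 -1.e+00] F [-3.27  2.86 13.03] grip 0.025439324969173886 55.0009560585022
tool delta [ 0.0009 -0.0015 -0.0003]
```

View pics/p3.png

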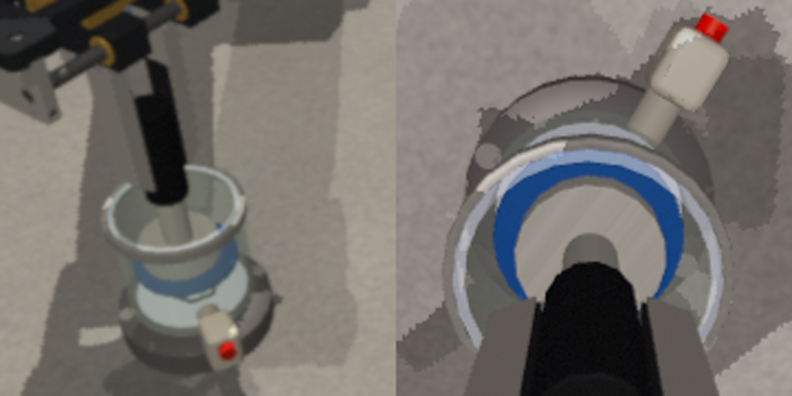

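The foot is flat in the plate with an even blue ring around it, and the force step to 15 N shows the stop. I'll press 1 mm harder and hold, then raise slowly.

Request:
drive_tool(
  motion=[
    {"linear":[0,0,0.001],"dr":[0,0,0],"hand":1},
    {"linear":[0,0,0],"dr":[0,0,0],"hand":1},
    {"linear":[0,0,0],"dr":[0,0,0],"hand":1},
    {"linear":[0,0,0],"dr":[0,0,0],"hand":1},
    {"linear":[0,0,0],"dr":[0,0,0],"hand":1},
    {"linear":[0,0,0],"dr":[0,0,0],"hand":1},
    {"linear":[0,0,0],"dr":[0,0,0],"hand":1},
    {"linear":[0,0,0],"dr":[0,0,0],"hand":1},
    {"linear":[0,0,0],"dr":[0,0,0],"hand":1},
    {"linear":[0,0,0],"dr":[0,0,0],"hand":1},
    {"linear":[0,0,0],"dr":[0,0,0],"hand":1},
  ],
)

```text
t: 11.68
eef_pos: [0.4894, -0.1517, 0.1261]
tool_rot: [[0.936, 0.352, 0.001], [0.352, -0.936, -0.0], [0.001, 0.001, -1.0]]
ft_force: [-5.1, 3.6, 18.5]
gripper_width: 0.0257
grasp_force: 55.0
```

```bash
python3 go.py .573 .1075 .2141
```

```text
t 11.675 eef [ 0.4894 -0.1517  0.1261] z axis [ 9.e-04 -5.e-04 -1.e+00] F [-5.14  3.64 18.52] grip 0.02573412702519995 55.01079797744751
tool delta [ 0.1696 -0.213  -0.0881]
```

The TCP stayed put while the force rose to 20 N, so the plate is on its solid stop, and I've held it for over a second. Now I'll retract and go back over the coaster.

Request:
drive_tool(
  motion=[
    {"linear":[0,0,-0.004],"dr":[0,0,0],"hand":1},
    {"linear":[0,0,-0.006],"dr":[0,0,0],"hand":1},
    {"linear":[0,0,-0.01],"dr":[0,0,0],"hand":1},
    {"linear":[0,0,-0.015],"dr":[0,0,0],"hand":1},
    {"linear":[0,0,-0.02],"dr":[0,0,0],"hand":1},
    {"linear":[0,0,-0.02],"dr":[0,0,0],"hand":1},
    {"linear":[0,0,-0.014],"dr":[0,0,0],"hand":1},
    {"linear":[0.01,-0.013,0],"dr":[0,0,0],"hand":1},
    {"linear":[0.016,-0.02,0],"dr":[0,0,0],"hand":1},
    {"linear":[0.016,-0.02,0],"dr":[0,0,0],"hand":1},
    {"linear":[0.016,-0.02,0],"dr":[0,0,0],"hand":1},
    {"linear":[0.016,-0.02,0],"dr":[0,0,0],"hand":1},
    {"linear":[0.016,-0.02,0],"dr":[0,0,0],"hand":1},
    {"linear":[0.016,-0.02,0],"dr":[0,0,0],"hand":1},
    {"linear":[0.016,-0.02,0],"dr":[0,0,0],"hand":1},
    {"linear":[0.016,-0.02,0],"dr":[0,0,0],"hand":1},
    {"linear":[0.016,-0.02,0],"dr":[0,0,0],"hand":1},
    {"linear":[0.015,-0.02,0],"dr":[0,0,0],"hand":1},
    {"linear":[0,0,0],"dr":[0,0,0],"hand":1},
    {"linear":[0,0,0],"dr":[0,0,0],"hand":1},
  ],
)

```text
t: 14.18
eef_pos: [0.571, 0.1076, 0.2115]
tool_rot: [[0.936, 0.352, -0.002], [0.352, -0.936, -0.0], [-0.002, -0.0, -1.0]]
ft_force: [-0.4, -0.1, -3.0]
gripper_width: 0.0256
grasp_force: 55.0
```

```bash
python3 go.py .573 .1075 .0745
python3 - <<'E'
from h import *
a=ctrl.grab_frame("scene")[30:250,180:440];b=ctrl.grab_frame("wrist")[80:300,190:450]
cv2.imwrite("pics/p4.png",cv2.resize(np.hstack([a,b])[...,::-1],None,fx=1.5,fy=1.5,interpolation=2))
E
```

```text
t 14.175 eef [0.571  0.1076 0.2115] z axis [-1.9e-03 -3.0e-04 -1.0e+00] F [-0.42 -0.08 -2.97] grip 0.02557930893334936 54.98562455177307
tool delta [0.0021 0.0009 0.137 ]
```

View pics/p4.png

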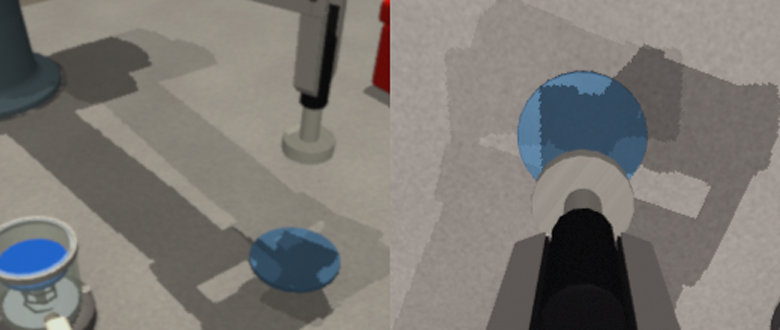

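The plate is back up, and the tamper is held upright above the coaster. Lowering it now.

Request:
drive_tool(
  motion=[
    {"linear":[0.0015,0.001,0.01],"dr":[0,0,0],"hand":1},
    {"linear":[0,0,0.02],"dr":[0,0,0],"hand":1},
    {"linear":[0,0,0.02],"dr":[0,0,0],"hand":1},
    {"linear":[0,0,0.02],"dr":[0,0,0],"hand":1},
    {"linear":[0,0,0.02],"dr":[0,0,0],"hand":1},
    {"linear":[0,0,0.015],"dr":[0,0,0],"hand":1},
    {"linear":[0,0,0.01],"dr":[0,0,0],"hand":1},
    {"linear":[0,0,0.008],"dr":[0,0,0],"hand":1},
    {"linear":[0,0,0.006],"dr":[0,0,0],"hand":1},
    {"linear":[0,0,0.003],"dr":[0,0,0],"hand":1},
    {"linear":[0,0,0.002],"dr":[0,0,0],"hand":1},
    {"linear":[0,0,0],"dr":[0,0,0],"hand":1},
    {"linear":[0,0,0],"dr":[0,0,0],"hand":1},
  ],
)

```text
t: 15.9
eef_pos: [0.5737, 0.1071, 0.0787]
tool_rot: [[0.936, 0.352, 0.001], [0.352, -0.936, 0.0], [0.001, 0.0, -1.0]]
ft_force: [0.8, 0.3, -2.9]
gripper_width: 0.0257
grasp_force: 55.0
```

```bash
python3 go.py .573 .1075 .0745
```

```text
t 15.9 eef [0.5737 0.1071 0.0787] z axis [ 5.e-04  0.e+00 -1.e+00] F [ 0.84  0.27 -2.89] grip 0.02571450624654779 54.98569428920746
tool delta [-0.0006 -0.0006  0.0042]
```

Request:
drive_tool(
  motion=[
    {"linear":[0,0,0.0015],"dr":[0,0,0],"hand":1},
    {"linear":[0,0,0.001],"dr":[0,0,0],"hand":1},
    {"linear":[0,0,0.001],"dr":[0,0,0],"hand":1},
    {"linear":[0,0,0.0008],"dr":[0,0,0],"hand":1},
    {"linear":[0,0,0],"dr":[0,0,0],"hand":1},
    {"linear":[0,0,0],"dr":[0,0,0],"hand":1},
  ],
)

```text
t: 16.65
eef_pos: [0.5736, 0.1071, 0.0745]
tool_rot: [[0.936, 0.352, 0.0], [0.352, -0.936, 0.0], [0.0, 0.0, -1.0]]
ft_force: [-0.8, -0.3, 1.3]
gripper_width: 0.0253
grasp_force: 55.0
```

Contact, at about 4 N. I'll ease the grip, open, and withdraw straight up.

Request:
drive_tool(
  motion=[
    {"linear":[0,0,0.0005],"dr":[0,0,0],"hand":1},
    {"linear":[0,0,0],"dr":[0,0,0],"hand":1},
    {"linear":[0,0,0],"dr":[0,0,0],"hand":1},
    {"linear":[0,0,0],"dr":[0,0,0],"hand":1},
  ],
  newtons=5,
)

```text
t: 17.15
eef_pos: [0.574, 0.1071, 0.0744]
tool_rot: [[0.936, 0.352, 0.001], [0.352, -0.936, 0.0], [0.001, 0.0, -1.0]]
ft_force: [-2.9, -0.4, 5.3]
gripper_width: 0.0258
grasp_force: 5.0
```

Request:
drive_tool(
  motion=[
    {"linear":[0,0,0],"dr":[0,0,0],"hand":0.7},
    {"linear":[0,0,0],"dr":[0,0,0],"hand":0.5},
    {"linear":[0,0,0],"dr":[0,0,0],"hand":0.2},
    {"linear":[0,0,0],"dr":[0,0,0],"hand":0},
    {"linear":[0,0,0],"dr":[0,0,0],"hand":0},
    {"linear":[0,0,0],"dr":[0,0,0],"hand":0},
    {"linear":[0,0,-0.01],"dr":[0,0,0],"hand":0},
    {"linear":[0,0,-0.02],"dr":[0,0,0],"hand":0},
    {"linear":[0,0,-0.03],"dr":[0,0,0],"hand":0},
    {"linear":[0,0,-0.03],"dr":[0,0,0],"hand":0},
    {"linear":[0,0,-0.03],"dr":[0,0,0],"hand":0},
    {"linear":[0,0,-0.02],"dr":[0,0,0],"hand":0},
    {"linear":[0,0,0],"dr":[0,0,0],"hand":0},
    {"linear":[0,0,0],"dr":[0,0,0],"hand":0},
    {"linear":[0,0,0],"dr":[0,0,0],"hand":0},
  ],
)

```text
t: 19.02
eef_pos: [0.5727, 0.1071, 0.212]
tool_rot: [[0.936, 0.352, -0.003], [0.352, -0.936, 0.0], [-0.003, -0.001, -1.0]]
ft_force: [-0.1, -0.0, -0.9]
gripper_width: 0.0941
grasp_force: 0.0
```

```bash
python3 go.py .573 .1075 .0745
python3 - <<'E'
from h import *
a=ctrl.grab_frame("scene")[80:280,150:430];b=ctrl.grab_frame("wrist")[80:280,180:460]
cv2.imwrite("pics/p5.png",cv2.resize(np.hstack([a,b])[...,::-1],None,fx=1.4,fy=1.4,interpolation=2))
E
```

```text
t 19.025 eef [0.5727 0.1071 0.212 ] z axis [-0.0029  0.     -1.    ] F [-0.11 -0.05 -0.91] grip 0.09405588135316247 0.0
tool delta [ 8.000e-04 -1.000e-04  1.375e-01]
```

View pics/p5.png

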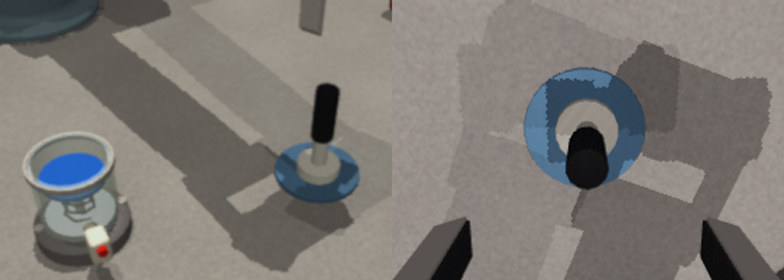

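The tamper stands upright in the middle of the coaster (foot at (587,127) on a coaster centred at (584,127) in the wrist half), the plate is up, and the gripper is clear. Handing in.

```bash
python3 -c "
from workcell import ctrl
print(ctrl.sign_off())"
```

```text
the job is handed in; nothing more can be done
None
```

The job is handed in with no verdict returned: the plate was held on its stop for over a second and has sprung back up, and the tamper stands released and upright in the middle of the coaster after about 19 of the 54 s.

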